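# Ready the spoon, bring the salt round on the spice carousel and hold it

## Task

I am about to make a sauce: pull the wooden spoon up out of its slot on the spice carousel and leave it, bowl down, in the saucepan. Then turn the carousel by its dark wooden centre knob until the glass salt shaker with the grey cap stands in the middle of the gap in the steel rail, and finish still gripping the knob firmly, so that the turntable stays still while I take the salt. Do not push on the jars; they stay upright in their wells.

Things in the scene. Friction and masses are not known exactly. Their poses are not given: they have to be found in the camera images.
- carousel_base: Fixed base of the spice carousel: a dark wooden disc 173 mm across, with a steel wire rail (166 mm across, its top 46 mm above the worktop) all round it except for one gap, 60 mm wide. Origin: centre of its underside, on the turntable's axis, at worktop height. Its -x axis points horizontally from the axis through the middle of the gap; z up.
- turntable (a joint): How far the turntable (wooden disc, 159 mm across, top 20 mm above the worktop) has turned since the start, rad, positive anticlockwise from above; no end stop within a turn either way. It runs freely (friction under 0.02 N m) and coasts. It carries four wells and the spoon's slot (inside 20 by 58 mm), 72 degrees apart round the knob.
- knob_center (a point): Centre of the round dark wooden knob on the turntable's centre post, on its axis: 36 mm across, 40 mm high (146 to 186 mm above the worktop), this point at 166 mm. It turns with the table and can be gripped at any yaw. The jars (tops up to 126 mm above the worktop) stand close round the post, so keep fingertips above 130 mm here.
- salt_center (a point): Glass salt shaker with white contents and a domed grey cap, 44 mm wide, 90 mm high: the only one with a grey cap. Loose, standing in a shallow round well of the turntable (49 mm wide, rim 7 mm high, centre 53 mm from the turntable's axis). Point: centre of the jar, half-way up; z up.
- paprika_a_center (a point): Spice jar with a red cap and a red-brown label, 45 mm wide, 106 mm high. Loose, standing in a shallow round well of the turntable (49 mm wide, rim 7 mm high, centre 53 mm from the turntable's axis). Point: centre of the jar, half-way up; z up.
- paprika_b_center (a point): Spice jar with a red cap and a red-brown label, 45 mm wide, 106 mm high. Loose, standing in a shallow round well of the turntable (49 mm wide, rim 7 mm high, centre 53 mm from the turntable's axis). Point: centre of the jar, half-way up; z up.
- herbs_center (a point): Spice jar with a red cap and a green label, 45 mm wide, 106 mm high. Loose, standing in a shallow round well of the turntable (49 mm wide, rim 7 mm high, centre 53 mm from the turntable's axis). Point: centre of the jar, half-way up; z up.
- spoon_grip (a point): Wooden spoon, 300 mm long, 0.05 kg, loose, upright (leaning about 6 degrees outward) bowl down in a slot on the turntable, slot rim 90 mm above the worktop. Point: middle of the handle, 48 mm below its upper end, 252 mm above the bowl's lower end. Axes: -x along the handle to its free end (up at first); z through its thin side (11 mm; grip across this); y its wide side (19 mm).
- spoon: The same wooden spoon; origin on one flat side, half-way along its length. x points to the bowl, z through the thickness.
- spoon_bowl (a point): Middle of the spoon's bowl (53 mm wide, 14 mm thick), 27 mm from the spoon's bowl end.
- pan_floor (a point): Centre of the inside floor of the tall narrow steel saucepan (milk pan, loose, 0.85 kg, inside 103 mm across at the floor, 104 mm at the rim and 100 mm deep), which stands on a round cork trivet; floor 12 mm, rim 112 mm above the worktop. Its black handle runs out along -y of this point, 85 to 115 mm above the worktop, to 174 mm from the centre. z up.
- knob: The knob and, with it, the turntable's axis; origin at the middle of the knob's underside, 146 mm above the worktop.
- salt: The same jar; origin at the centre of its underside.
- paprika_a: The same jar; origin at the centre of its underside.
- paprika_b: The same jar; origin at the centre of its underside.
- herbs: The same jar; origin at the centre of its underside.
Things that resemble listed ones, but are neither listed nor needed, are in the scene too. Leave any purple look-alike of the paprika_a alone.

How it is judged:
By the outcome, as a careful person would: the job done as asked, in the order asked, and still so for the second after the job is handed in, while the arm keeps its last pose, push and grip.
It also fails if it takes over 72 s, if anything falls off the work surface, if the arm or the gripper's body presses on something with over 40 N, if the wrist force passes 120 N, or if a joint passes its speed limit or range.

## Robot

A 6-joint arm with a two-finger parallel gripper is mounted at the origin on a cart in front of the work surface, level with it; the furniture and walls round the work are solid. World frame = base frame: x ahead of the robot, y to its left, z up, the work surface at z = 0. Lengths are in m, angles in rad, forces in N, time in s.
With the tool pointing down it reaches from about 0.35 to 0.775 m from the base axis. Payload 7.3 kg.
Tool frame: the origin (TCP) lies at the very end of the fingers, on their centre line; the grasp point (between the pads) lies 19 mm behind it; z points along the fingers, y is the line along which they close (so a half turn about z gives the same grasp; the last joint's range is limited). The gripper opens to 92 mm and grips with 3 to 60 N. Pads are 19 mm wide; open, the fingers measure 130 mm over their backs; the gripper's body (75 mm by 190 mm) begins 47 mm behind the grasp point.
Start: joints at [1.164, 0.342, 1.524, -0, 1.275, -0.146], TCP at [0.135, 0.507, 0.227] pointing down, gripper open.
Joint ranges: [-2.53, 2.53], [-0.77, 2.02], [0.04, 2.7], [-1, 4.14], [0.28, 2.66], [-3.11, 3.11]. Speed limits (rad/s): [2.57, 2.57, 3.14, 3.14, 3.14, 3.14].

## Interface

Orientations are given as [roll, pitch, yaw] about the fixed x, y, z axes, in that order (R = Rz(yaw) Ry(pitch) Rx(roll)).
In Python, from cell import robot, read_camera, get_calibration gives the robot as it stands. The module is installed in compiled form; this text tells all that it offers.
- The arm moves only by the tool send_rows, never from a script. Its argument "plan" is a list of rows, each a list of 2 entries, a list of its own where there are three numbers: the shift along the tool's x, y, z as a fraction of full scale, then the turn, a rotation vector about the tool's x, y, z as a fraction of full scale. A call has exactly 10 rows; each row shifts and turns the commanded pose from where the row before left it, along the tool's axes as they then stand; what a row does not reach is not made up. Full scale, the value 1, is 0.025 m for a shift and 90 degrees for a turn. A row lasts 1/8 s, in which the tool goes at most 62.5 mm and 10.7 degrees, less where a joint would pass 70% of its speed; a pose out of reach is approached as far as the arm can. A call with a number of a shift or a turn outside -1 to 1 is refused whole. A call with a gripper value outside its range is refused whole. "gripper" is the opening, from -1 (shut) to 1 (fully open), so that 0 is half open, set as the call begins (left out, the last holds). The fingers move at their own pace and stop on an object; "force" is the grip in N (left out, the last holds). Time passes only in rows, so rows that do not move let the fingers close, or fill a call up. It gives the time, the measured TCP pose, the force, the opening and the grip force at its end, in the units of the state.
- robot.observe(): the state, without advancing time (a new reading comes with each control period).
- read_camera(name): name is "scene" or "top" or "wrist"; returns (picture, depth): 420x560x3 uint8, blue, green, red; 420x560 float32, m along the optical axis (not along the pixel's ray), 0 where there is no reading.
- get_calibration(name): a dict with "intrinsics" (3x3 intrinsics, pixels), "rvec" (rotation vector, rad) and "tvec" (3), from world to camera coordinates, as OpenCV has them. Camera axes: x right, y down, z forward; pixel columns grow to the right and rows downward; lengths in m; the calibration is good to about 2 mm. A picture is of the moment at which its call begins: read the wrist's pose just before it. get_calibration takes no time and is no camera call; for the wrist camera it gives the pose at the moment of the call.
- robot.hand_in(): hands the job in; it is judged then, once.
The state is a dict: "time": time; "qpos": joint angles; "qvel": joint speeds; "joint_efforts": joint torques, N m; "tool_pos": TCP position; "tool_rot": TCP orientation; "contact_force": force on the tool from outside, world axes, zero at the start; "torque": the same for the moment, N m; "opening": finger opening in m; "grip_force": force on a finger pad.
Only numpy, scipy, OpenCV 4.12 (cv2) and the standard library are available. Lean on these libraries where they do the work, as an engineer would, in place of code of your own. Each camera call takes 0.05 s, during which the arm holds its last target. There are 200 camera calls.

## Working session

There is one attempt and no reset: what is moved stays moved. The work goes in short steps, Python scripts to look and compute and a tool call to move; the robot and the scene stay as the last step left them, time stands still between calls to the robot, and variables do not carry over. Pictures are saved under pics/ and viewed, at most 10 in all, crops included, and the job is handed in when it is done.

Besides the shell and the picture viewer there is one more tool, called after "Request:" as name(argument=value, ...), one argument or row to a line, values as JSON. send_rows: Moves the arm, as the interface text tells. Shift numbers are shares of 0.025 m and turn numbers shares of 90 degrees, none past 1 either way. Its arguments: {"type":"object","properties":{"plan":{"type":"array"},"gripper":{"type":"number"},"force":{"type":"number"}},"required":["plan"]}

```bash
mkdir -p pics; cat > h.py <<'E'
import numpy as np, cv2
from scipy.spatial.transform import Rotation as R
from cell import robot, read_camera, get_calibration
def snap(name,tag):
    c=get_calibration(name); im,d=read_camera(name)
    np.savez(f'{tag}.npz',im=im,d=d,K=c["intrinsics"],r=c["rvec"],t=c["tvec"]); cv2.imwrite(f'pics/{tag}.png',im); return im,d
def cloud(tag):
    z=np.load(f'{tag}.npz'); K=z['K'];d=z['d'];Rm=cv2.Rodrigues(z['r'].reshape(3))[0]
    v,u=np.mgrid[:420,:560]; p=np.stack([(u-K[0,2])/K[0,0]*d,(v-K[1,2])/K[1,1]*d,d],-1)
    w=(p-z['t'].reshape(3))@Rm; w[d==0]=np.nan; return w
E
python3 - <<'E'
from h import *
a,_=snap('scene','s0'); b,_=snap('top','t0')
s=robot.observe(); print(s['time'],s['tool_pos'],s['tool_rot'])
E
```

```text
0.1 [0.13522781 0.50691343 0.22613745] [-3.14027325e+00 -1.53905843e-04  2.88079054e+00]
```

View pics/s0.png

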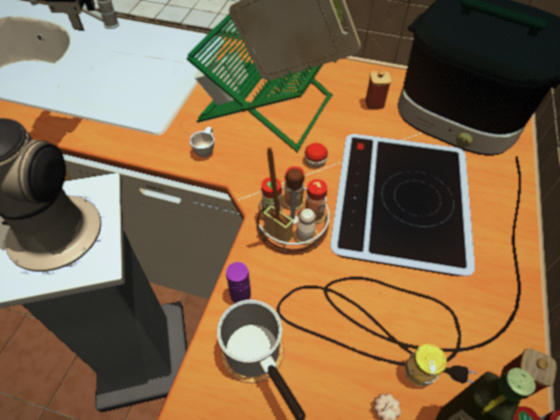

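View pics/t0.png

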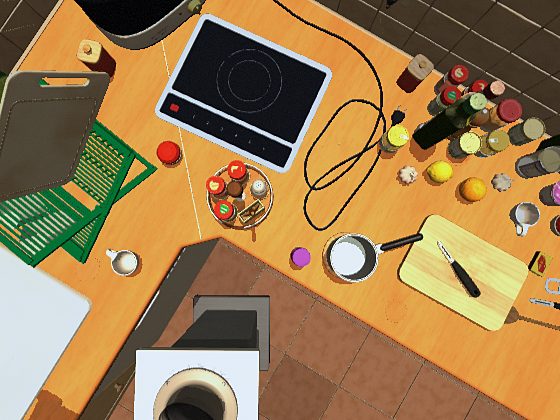

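The scene view shows the carousel at (293,220) with the spoon handle up to (270,150), and the pan at (250,340). In the top view the knob is at about (235,188), salt at (260,187), the spoon slot at (252,210), the pan at (352,258) and the purple decoy at (300,257).

```bash
python3 - <<'E'
from h import *
a=cv2.imread('pics/t0.png')[140:250,180:300]; b=cv2.imread('pics/s0.png')[140:260,230:350]
f=lambda i:cv2.resize(i,None,fx=4,fy=4,interpolation=cv2.INTER_CUBIC)
A,B=f(a),f(b); c=np.zeros((480,960,3),np.uint8); c[:440,:480]=A; c[:480,480:]=B
cv2.imwrite('pics/crop0.png',cv2.resize(c,(800,400)))
w=cloud('t0'); s=cloud('s0')
for n,(u,v) in dict(knob=(235,188),salt=(260,187),slot=(252,210),j1=(237,170),j2=(215,185),j3=(224,210),panfl=(352,258),purple=(300,257)).items(): print(n,w[v,u].round(3))
# pan rim fit
def circ(p):
    A=np.c_[2*p,np.ones(len(p))]; x=np.linalg.lstsq(A,(p**2).sum(1),rcond=None)[0]; return x[:2],np.sqrt(x[2]+x[:2]@x[:2])
q=w[225:290,318:385].reshape(-1,3); q=q[(abs(q[:,2]-.112)<.006)]; print('rim',len(q))
c=np.median(q[:,:2],0); q=q[np.linalg.norm(q[:,:2]-w[258,352,:2],axis=1)<.065]; print(circ(q[:,:2]))
k=w[140:250,180:300].reshape(-1,3); k=k[(abs(k[:,2]-.186)<.006)]; k=k[np.linalg.norm(k[:,:2]-w[188,235,:2],axis=1)<.025];print('knob',len(k),k.mean(0))
# spoon from scene: points above .14 near the handle
m=s[140:240,255:290].reshape(-1,3); m=m[(m[:,2]>.135)&(np.linalg.norm(m[:,:2]-w[188,235,:2],axis=1)<.12)]
for z in np.arange(.13,.32,.02):
    g=m[(abs(m[:,2]-z)<.01)]; 
    if len(g): print(round(z,2),len(g),np.median(g,0).round(4),np.ptp(g,0).round(3))
print(np.nanmax(m[:,2]))
for tag in 'st':
    z=np.load(tag+'0.npz'); print(z['K'][0,0], (-cv2.Rodrigues(z['r'].reshape(3))[0].T@z['t'].reshape(3)).round(3))
E
```

```text
knob [ 0.55  -0.109  0.186]
salt [ 0.563 -0.161  0.111]
slot [ 0.493 -0.154  0.308]
j1 [ 0.6   -0.106  0.126]
j2 [ 0.564 -0.056  0.126]
j3 [ 0.505 -0.078  0.126]
panfl [ 0.392 -0.401  0.012]
purple [ 0.397 -0.258  0.104]
rim 383
(array([ 0.39876878, -0.38517663]), np.float64(0.05415882128467528))
knob 182 [ 0.54992304 -0.10608749  0.18410997]
0.13 9 [ 0.5038 -0.144   0.1364] [0.008 0.004 0.005]
0.15 37 [ 0.5021 -0.1437  0.1517] [0.041 0.042 0.02 ]
0.17 55 [ 0.504  -0.143   0.1688] [0.042 0.045 0.019]
0.19 61 [ 0.5327 -0.115   0.1844] [0.049 0.059 0.02 ]
0.21 34 [ 0.4958 -0.1497  0.2092] [0.011 0.007 0.019]
0.23 39 [ 0.4945 -0.1506  0.2306] [0.01  0.006 0.019]
0.25 37 [ 0.4925 -0.152   0.2518] [0.011 0.007 0.019]
0.27 39 [ 0.4905 -0.1538  0.2695] [0.011 0.007 0.019]
0.29 48 [ 0.4888 -0.155   0.2897] [0.011 0.008 0.019]
0.31 45 [ 0.487  -0.1554  0.3095] [0.009 0.006 0.018]
0.32211150611564177
438.5067057343229 [ 0.378 -0.685  0.858]
391.3300203363609 [ 0.441 -0.195  1.04 ]
```

View pics/crop0.png

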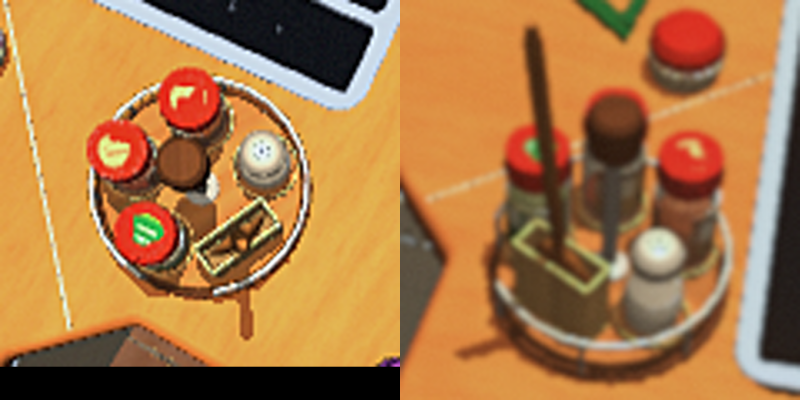

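```bash
python3 - <<'E'
from h import *
w=cloud('t0'); im=np.load('t0.npz')['im']
hsv=cv2.cvtColor(im,cv2.COLOR_BGR2HSV)
C0=np.array([.55,-.107])
# caps
for n,(u,v) in dict(salt=(260,187),j1=(237,170),j2=(215,185),j3=(224,210)).items():
    p0=w[v,u]; q=w[140:250,180:300].reshape(-1,3); q=q[(np.linalg.norm(q[:,:2]-p0[:2],axis=1)<.03)&(abs(q[:,2]-(.126 if n!='salt' else .105))<(.004 if n!='salt' else .008))]
    c=(q[:,:2].max(0)+q[:,:2].min(0))/2; print(n,len(q),q.mean(0).round(4),c.round(4))
for tag in ('t0','s0'):
    z=np.load(tag+'.npz'); a=np.deg2rad(np.arange(-180,180,5)); out=[]
    P=np.c_[C0[0]+.083*np.cos(a),C0[1]+.083*np.sin(a),np.full(len(a),.045)]
    uv=cv2.projectPoints(P,z['r'],z['t'],z['K'],None)[0].reshape(-1,2)
    W=cloud(tag); zz=z['im'].min(2)
    print(tag)
    for ang,(u,v),p in zip(np.rad2deg(a).round(),uv,P):
        u,v=int(round(u)),int(round(v)); b=W[v-2:v+3,u-2:u+3].reshape(-1,3); e=np.linalg.norm(b-p,axis=1)
        out.append(f"{int(ang)}:{zz[v-2:v+3,u-2:u+3].max()},{np.nanmin(e)*1e3:.0f}")
    print(' '.join(out))
E
```

```text
salt 153 [ 0.5671 -0.1558  0.105 ] [ 0.5675 -0.1564]
j1 269 [ 0.6033 -0.1043  0.1258] [ 0.6031 -0.1038]
j2 262 [ 0.5655 -0.0547  0.1257] [ 0.5653 -0.0551]
j3 268 [ 0.5066 -0.0756  0.1258] [ 0.5066 -0.0754]
t0
-180:79,23 -175:250,6 -170:250,3 -165:247,2 -160:246,2 -155:248,3 -150:248,3 -145:237,3 -140:242,1 -135:242,2 -130:242,3 -125:255,2 -120:255,2 -115:254,3 -110:254,2 -105:253,2 -100:252,3 -95:250,1 -90:240,1 -85:225,2 -80:253,1 -75:252,2 -70:247,2 -65:240,2 -60:245,1 -55:245,1 -50:245,2 -45:239,1 -40:239,1 -35:240,2 -30:240,2 -25:238,1 -20:239,1 -15:240,3 -10:240,2 -5:238,2 0:76,45 5:56,80 10:49,79 15:150,79 20:229,4 25:234,2 30:234,1 35:235,2 40:243,1 45:243,2 50:236,1 55:236,5 60:106,53 65:147,79 70:152,79 75:154,79 80:236,5 85:247,3 90:254,2 95:255,1 100:255,2 105:250,0 110:250,1 115:249,1 120:247,1 125:240,1 130:241,2 135:245,2 140:245,1 145:156,2 150:156,3 155:65,20 160:47,25 165:83,29 170:86,25 175:80,24
s0
-180:68,30 -175:139,4 -170:159,1 -165:159,2 -160:141,1 -155:149,1 -150:157,2 -145:149,2 -140:153,1 -135:153,2 -130:152,3 -125:170,2 -120:171,3 -115:175,3 -110:184,2 -105:186,3 -100:187,2 -95:184,3 -90:178,2 -85:178,3 -80:178,2 -75:178,2 -70:168,2 -65:168,3 -60:172,4 -55:170,2 -50:165,2 -45:165,3 -40:162,2 -35:168,2 -30:168,3 -25:174,1 -20:174,4 -15:161,3 -10:160,3 -5:160,2 0:156,2 5:156,1 10:144,3 15:158,9 20:122,57 25:48,73 30:36,91 35:39,97 40:38,101 45:38,95 50:130,6 55:141,1 60:123,5 65:83,59 70:50,65 75:42,144 80:74,61 85:74,47 90:119,4 95:119,3 100:49,90 105:35,97 110:32,100 115:36,98 120:27,84 125:57,70 130:81,55 135:82,8 140:89,2 145:92,2 150:92,4 155:69,14 160:69,24 165:67,37 170:54,30 175:48,27
```

```bash
python3 - <<'E'
from h import *
from scipy.optimize import least_squares
T=cloud('t0'); S=cloud('s0')
J=np.array([[.5671,-.156],[.6032,-.104],[.5654,-.0549],[.5066,-.0755]])
k=np.arange(4)*72
f=lambda p:(np.c_[p[0]+.053*np.cos(np.deg2rad(p[2]+k)),p[1]+.053*np.sin(np.deg2rad(p[2]+k))]-J).ravel()
r=least_squares(f,[.55,-.107,-71]); print('axis,salt angle',r.x,(r.fun*1e3).round(1))
C=r.x[:2]
for n,W in (('t',T[140:250,180:300]),('s',S[140:260,230:350])):
    q=W.reshape(-1,3); rr=np.linalg.norm(q[:,:2]-C,axis=1); g=q[(abs(rr-.083)<.008)&(abs(q[:,2]-.044)<.005)]
    A=np.c_[2*g[:,:2],np.ones(len(g))]; x=np.linalg.lstsq(A,(g[:,:2]**2).sum(1),rcond=None)[0]
    print(n,'rail c',x[:2],np.sqrt(x[2]+x[:2]@x[:2]))
    a=np.sort(np.rad2deg(np.arctan2(*(g[:,:2]-x[:2]).T[::-1]))%360); d=np.diff(np.r_[a,a[0]+360]); i=np.argsort(-d)[:4]; print([(a[j].round(1),d[j].round(1)) for j in i])
for n,W in (('t',T[140:250,180:300]),('s',S[140:260,230:350])):
    q=W.reshape(-1,3); h=q[(q[:,2]>.2)&(q[:,2]<.33)&(np.linalg.norm(q[:,:2]-[.49,-.154],axis=1)<.05)]
    m=h.mean(0); d=np.linalg.svd(h-m)[2][0]; d*=np.sign(d[2]); print(n,len(h),'line at .29',m+d*(.29-m[2])/d[2],d,h[:,2].max(), 'top',h[h[:,2]>.30].mean(0),np.ptp(h[h[:,2]>.30],axis=0))
# slot rim z=.09
for n,W in (('t',T[140:250,180:300]),('s',S[140:260,230:350])):
    q=W.reshape(-1,3); h=q[(abs(q[:,2]-.09)<.004)&(np.linalg.norm(q[:,:2]-C-.053*np.array([np.cos(np.deg2rad(r.x[2]-72)),np.sin(np.deg2rad(r.x[2]-72))]),axis=1)<.04)]
    print(n,len(h),cv2.minAreaRect((h[:,:2]*1e3).astype(np.float32)))
E
```

```text
axis,salt angle [  0.55002277  -0.10561329 -70.78720569] [ 0.4  0.3 -0.2 -0.5 -0.1  0.  -0.1  0.1]
t rail c [ 0.55061897 -0.10552535] 0.08244370479392248
[(np.float64(148.9), np.float64(40.7)), (np.float64(53.8), np.float64(29.0)), (np.float64(352.8), np.float64(28.3)), (np.float64(137.1), np.float64(3.1))]
s rail c [ 0.54960224 -0.10424199] 0.08246371342082308
[(np.float64(95.0), np.float64(46.1)), (np.float64(7.2), np.float64(44.9)), (np.float64(148.9), np.float64(39.4)), (np.float64(56.0), np.float64(34.9))]
t 29 line at .29 [ 0.4915197 -0.1521986  0.29     ] [-0.14221953 -0.07962117  0.98662763] 0.32095733698381734 top [ 0.48819502 -0.15406227  0.31263813] [0.00934092 0.0078869  0.01806018]
s 247 line at .29 [ 0.48913623 -0.15426441  0.29      ] [-0.08626988 -0.05860773  0.99454645] 0.32211150611564177 top [ 0.48747215 -0.15510301  0.31157922] [0.00945428 0.00716591 0.02043323]
t 95 ((508.639892578125, -137.4205322265625), (26.187885284423828, 63.889625549316406), 37.386268615722656)
s 171 ((507.189208984375, -136.1521759033203), (27.455730438232422, 65.02584075927734), 37.071720123291016)
```

Request:
send_rows(
  plan=[
    [[0,0,-1],[0,0,0.1]],
    [[0,0,-1],[0,0,0.1]],
    [[0,0,-1],[0,0,0.1]],
    [[0,0,-1],[0,0,0.1]],
    [[0,0,-1],[0,0,0]],
    [[0,0,-1],[0,0,0]],
    [[0,0,-1],[0,0,0]],
    [[0,0,-0.6],[0,0,0]],
    [[0,0,0],[0,0,0]],
    [[0,0,0],[0,0,0]],
  ],
  gripper=0,
)

```text
time: 1.35
tool_pos: [0.1353, 0.5071, 0.4157]
tool_rot: [-3.14, 0.001, 2.252]
contact_force: [1.0, -0.2, -0.4]
opening: 0.0459
grip_force: 0.0
```

Request:
send_rows(
  plan=[
    [[-0.98,-0.2,0],[0,0,0.02]],
    [[-0.98,-0.2,0],[0,0,0]],
    [[-0.98,-0.2,0],[0,0,0]],
    [[-0.98,-0.2,0],[0,0,0]],
    [[-0.98,-0.2,0],[0,0,0]],
    [[-0.98,-0.2,0],[0,0,0]],
    [[-0.98,-0.2,0],[0,0,0]],
    [[-0.98,-0.2,0],[0,0,0]],
    [[-0.98,-0.2,0],[0,0,0]],
    [[-0.98,-0.2,0],[0,0,0]],
  ],
)

```text
time: 2.6
tool_pos: [0.2446, 0.2814, 0.4158]
tool_rot: [-3.14, -0.0, 2.221]
contact_force: [-0.1, -0.1, -0.2]
opening: 0.046
grip_force: 0.0
```

Request:
send_rows(
  plan=[
    [[-0.98,-0.2,0],[0,0,0]],
    [[-0.98,-0.2,0],[0,0,0]],
    [[-0.98,-0.2,0],[0,0,0]],
    [[-0.98,-0.2,0],[0,0,0]],
    [[-0.98,-0.2,0],[0,0,0]],
    [[-0.98,-0.2,0],[0,0,0]],
    [[-0.98,-0.2,0],[0,0,0]],
    [[-0.98,-0.2,0],[0,0,0]],
    [[-0.98,-0.2,0],[0,0,0]],
    [[-0.98,-0.2,0],[0,0,0]],
  ],
)

```text
time: 3.85
tool_pos: [0.353, 0.0563, 0.4158]
tool_rot: [-3.14, -0.001, 2.221]
contact_force: [0.4, 0.1, 0.5]
opening: 0.0462
grip_force: 0.0
```

```bash
cat >> h.py <<'E'
def to(pos,Rt=None,s=None):
    s=s or robot.observe(); A=R.from_euler('xyz',s['tool_rot']); 
    print('shift rows',(A.inv().apply(np.array(pos)-s['tool_pos'])/.025).round(2),'pos',np.round(s['tool_pos'],4),'rpy deg',np.rad2deg(s['tool_rot']).round(1),'q',np.round(s['qpos'],2))
    if Rt is not None: print('turn',((A.inv()*Rt).as_rotvec()/(np.pi/2)).round(3))
def frame(z,y):  # tool z, approx tool y
    z=np.array(z,float);z/=np.linalg.norm(z);y=np.array(y,float);y-=z*(y@z);y/=np.linalg.norm(y)
    return R.from_matrix(np.c_[np.cross(y,z),y,z])
E
python3 - <<'E'
from h import *
to([.4845,-.1572,.352],frame([.09,.06,-.995],[.797,.604,0]))
E
```

```text
shift rows [-9.98 -0.98  2.54] pos [0.353  0.0563 0.4158] rpy deg [-1.799e+02 -1.000e-01  1.273e+02] q [-0.06 -0.06  1.5   0.    1.71 -0.71]
turn [-0.07  -0.005  0.001]
```

Request:
send_rows(
  plan=[
    [[-1,-0.1,0],[0,0,0]],
    [[-1,-0.1,0],[0,0,0]],
    [[-1,-0.1,0],[0,0,0]],
    [[-1,-0.1,0],[0,0,0]],
    [[-1,-0.1,0],[0,0,0]],
    [[-1,-0.1,0],[0,0,0]],
    [[-1,-0.1,0.6],[0,0,0]],
    [[-1,-0.1,0.6],[0,0,0]],
    [[-1,-0.1,0.7],[0,0,0]],
    [[-1,-0.1,0.6],[-0.07,0,0]],
  ],
)

```text
time: 5.1
tool_pos: [0.4857, -0.1573, 0.3515]
tool_rot: [3.03, -0.003, 2.223]
contact_force: [-0.1, 0.7, 0.8]
opening: 0.046
grip_force: 0.0
```

```bash
python3 - <<'E'
from h import *
a,_=snap('wrist','w1'); b,_=snap('scene','s1')
cv2.imwrite('pics/m1.png',np.hstack([cv2.resize(a,(400,300)),cv2.resize(b[100:310,150:430],(400,300))]))
to([.4917,-.1524,.272],frame([.09,.06,-.995],[.797,.604,0]))
E
```

```text
shift rows [0.02 0.08 3.17] pos [ 0.4839 -0.1595  0.3505] rpy deg [173.8  -0.3 127. ] q [-0.53  0.21  1.37  0.1   1.52 -1.18]
turn [ 0.    -0.007 -0.002]
```

View pics/m1.png

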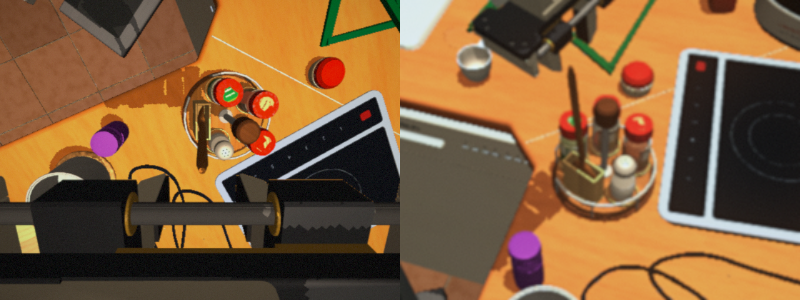

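The wrist view shows the spoon top at (203,168), centred between the fingers (150 and 265). The scene view shows the gripper just above the handle tip at (572,68), so I'll descend along the handle.

Request:
send_rows(
  plan=[
    [[0,0,0.6],[0,0,0]],
    [[0,0,0.6],[0,0,0]],
    [[0,0,0.6],[0,0,0]],
    [[0,0,0.6],[0,0,0]],
    [[0,0.05,0.6],[0,0,0]],
    [[0,0,0.2],[0,0,0]],
    [[0,0,0],[0,0,0]],
    [[0,0,0],[0,0,0]],
    [[0,0,0],[0,0,0]],
    [[0,0,0],[0,0,0]],
  ],
)

```text
time: 6.45
tool_pos: [0.4926, -0.1511, 0.2751]
tool_rot: [3.031, 0.0, 2.221]
contact_force: [0.5, 0.2, -0.2]
opening: 0.046
grip_force: 0.0
```

Request:
send_rows(
  plan=[
    [[0,0,0],[0,0,0]],
    [[0,0,0],[0,0,0]],
    [[0,0,0],[0,0,0]],
    [[0,0,0],[0,0,0]],
    [[0,0,0],[0,0,0]],
    [[0,0,0],[0,0,0]],
    [[0,0,0],[0,0,0]],
    [[0,0,0],[0,0,0]],
    [[0,0,0],[0,0,0]],
    [[0,0,-0.2],[0,0,0]],
  ],
  gripper=-1,
  force=20,
)

```text
time: 7.7
tool_pos: [0.4919, -0.1512, 0.2796]
tool_rot: [3.032, -0.001, 2.221]
contact_force: [-0.0, -1.2, -0.3]
opening: 0.0105
grip_force: 20.0
```

Request:
send_rows(
  plan=[
    [[0,0,-0.4],[0,0,0]],
    [[0,0,-0.6],[0,0,0]],
    [[0,0,-0.6],[0,0,0]],
    [[0,0,-0.6],[0,0,0]],
    [[0,0,-0.6],[0,0,0]],
    [[0,0,-0.6],[0,0,0]],
    [[0,0,-0.7],[0,0,0]],
    [[0,0,-0.7],[0,0,0]],
    [[0,0,-0.6],[0,0,0]],
    [[0,0,-0.4],[0,0,0]],
  ],
)

```text
time: 8.95
tool_pos: [0.4794, -0.161, 0.4257]
tool_rot: [3.031, 0.002, 2.221]
contact_force: [0.9, 0.5, -1.1]
opening: 0.0101
grip_force: 20.0
```

```bash
python3 - <<'E'
from h import *
a,_=snap('scene','s2'); b,_=snap('top','t2')
cv2.imwrite('pics/m2.png',np.hstack([cv2.resize(a[0:420,100:450],(400,480)),cv2.resize(b[130:310,160:460],(400,240))[[*range(240)]+[0]*240]]))
to([.4917,-.1524,.272])
# pan handle direction
T=cloud('t0'); q=T[225:290,300:440].reshape(-1,3); h=q[(q[:,2]>.08)&(q[:,2]<.12)]; d=h[:,:2]-[.399,-.385]; r=np.linalg.norm(d,axis=1); h=d[(r>.09)&(r<.18)]; print(len(h),h.mean(0),np.rad2deg(np.arctan2(*h.mean(0)[::-1])))
E
```

```text
shift rows [ 0.   -0.09  6.17] pos [ 0.4796 -0.1611  0.4255] rpy deg [1.736e+02 1.000e-01 1.273e+02] q [-0.54  0.2   1.2   0.1   1.71 -1.18]
423 [ 0.02481702 -0.03049141] -50.85778487974034
```

View pics/m2.png

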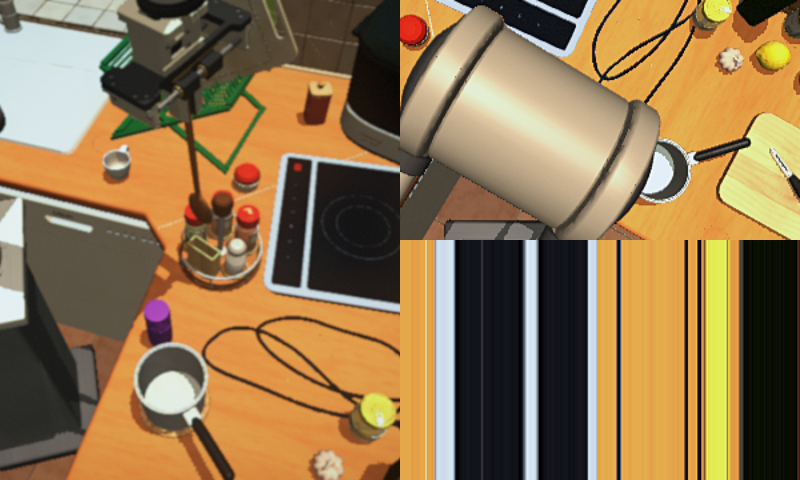

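The spoon is free of its slot, with its bowl at (200,210) above the jars. Next I'll yaw the tool, then move to the pan.

Request:
send_rows(
  plan=[
    [[0,0,0],[0,0,0.09]],
    [[0,0,0],[0,0,0.1]],
    [[0,0,0],[0,0,0.1]],
    [[0,0,0],[0,0,0.1]],
    [[0,0,0],[0,0,0.1]],
    [[0,0,0],[0,0,0.1]],
    [[0,0,0],[0,0,0.1]],
    [[0,0,0],[0,0,0.1]],
    [[0,0,0],[0,0,0.1]],
    [[0,0,0],[0,0,0.01]],
  ],
)

```text
time: 10.3
tool_pos: [0.4794, -0.1609, 0.4235]
tool_rot: [3.125, -0.109, 0.809]
contact_force: [0.1, 0.1, -0.2]
opening: 0.0103
grip_force: 20.0
```

```bash
python3 - <<'E'
from h import *
u=np.array([.719,-.695,0]); t=np.deg2rad(35); z=np.sin(t)*u-np.cos(t)*np.array([0,0,1])
to([.313,-.302,.43],frame(z,u))
E
```

```text
shift rows [-8.6  -0.9  -1.21] pos [ 0.4794 -0.1609  0.4235] rpy deg [179.1  -6.2  46.3] q [-0.54  0.2   1.2   0.1   1.71  0.24]
turn [-0.378 -0.068 -0.018]
```

Request:
send_rows(
  plan=[
    [[-0.86,-0.09,-0.12],[0,0,0]],
    [[-0.86,-0.09,-0.12],[0,0,0]],
    [[-0.86,-0.09,-0.12],[0,0,0]],
    [[-0.86,-0.09,-0.12],[0,0,0]],
    [[-0.86,-0.09,-0.12],[0,0,0]],
    [[-0.86,-0.09,-0.12],[0,0,0]],
    [[-0.86,-0.09,-0.12],[0,0,0]],
    [[-0.86,-0.09,-0.12],[0,0,0]],
    [[-0.86,-0.09,-0.12],[0,0,0]],
    [[-0.86,-0.09,-0.12],[0,0,0]],
  ],
)

```text
time: 11.55
tool_pos: [0.3123, -0.3022, 0.4299]
tool_rot: [3.124, -0.109, 0.812]
contact_force: [0.4, -0.3, -0.5]
opening: 0.0104
grip_force: 20.0
```

Request:
send_rows(
  plan=[
    [[0,0,0],[-0.076,-0.014,0]],
    [[0,0,0],[-0.076,-0.014,0]],
    [[0,0,0],[-0.076,-0.014,0]],
    [[0,0,0],[-0.076,-0.014,0]],
    [[0,0,0],[-0.074,-0.012,-0.018]],
    [[0,0,0],[0,0,0]],
    [[0,0,0],[0,0,0]],
    [[0,0,0],[0,0,0]],
    [[0,0,0],[0,0,0]],
    [[0,0,0],[0,0,0]],
  ],
)

```text
time: 12.8
tool_pos: [0.3131, -0.3022, 0.4299]
tool_rot: [2.532, 0.006, 0.801]
contact_force: [0.7, -0.2, -0.0]
opening: 0.0105
grip_force: 20.0
```

```bash
python3 - <<'E'
from h import *
u=np.array([.719,-.695,0]); t=np.deg2rad(35); z=np.sin(t)*u-np.cos(t)*np.array([0,0,1])
a,_=snap('scene','s3'); b,_=snap('top','t3')
cv2.imwrite('pics/m3.png',np.hstack([cv2.resize(a[70:420,100:450],(400,400)),cv2.resize(b[150:350,250:450],(400,400))]))
to([.313,-.302,.34],frame(z,u)); to([.313,-.302,.228])
s=robot.observe(); A=R.from_euler('xyz',s['tool_rot']); print('tip',s['tool_pos']+A.apply([0,0,.253]))
E
```

```text
shift rows [ 0.02 -2.06  2.95] pos [ 0.313  -0.302   0.4299] rpy deg [145.1   0.4  45.9] q [-1.07 -0.28  1.78  0.19  1.06 -0.34]
turn [-0.001  0.004  0.001]
shift rows [ 0.05 -4.62  6.62] pos [ 0.313  -0.302   0.4299] rpy deg [145.1   0.4  45.9] q [-1.07 -0.28  1.78  0.19  1.06 -0.34]
tip [ 0.4160196  -0.40383677  0.22247299]
```

View pics/m3.png

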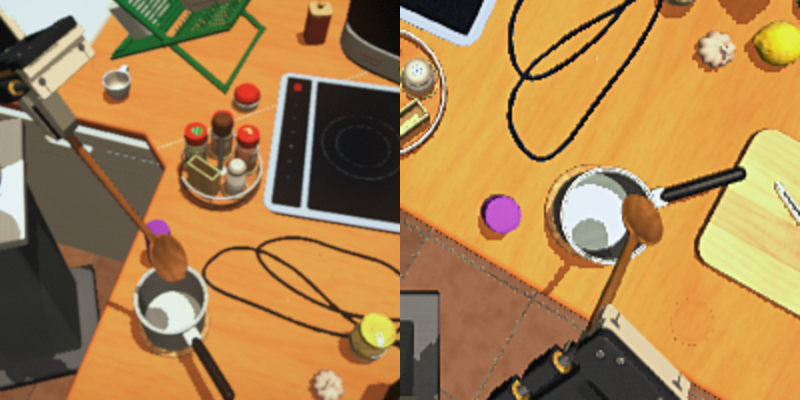

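The spoon is held tilted, bowl toward the pan: bowl at (170,258) in the left crop and (645,215) in the right. I'll check it by depth.

```bash
python3 - <<'E'
from h import *
s=robot.observe(); A=R.from_euler('xyz',s['tool_rot']); p=s['tool_pos']; pan=np.array([.399,-.385])
for tag in('t3','s3'):
    q=cloud(tag).reshape(-1,3); l=A.inv().apply(q-p); m=(l[:,2]>.05)&(l[:,2]<.28)&(np.hypot(l[:,0],l[:,1])<.05)
    L=l[m]; print(tag,m.sum(),'len max',L[:,2].max())
    for a in (.1,.15,.2,.225,.24): g=L[abs(L[:,2]-a)<.01]; print(a,len(g),np.median(g,0).round(4),np.ptp(g,0).round(3))
q=cloud('t3').reshape(-1,3); g=q[(abs(q[:,2]-.112)<.005)&(abs(np.linalg.norm(q[:,:2]-pan,axis=1)-.053)<.008)]
A_=np.c_[2*g[:,:2],np.ones(len(g))]; x=np.linalg.lstsq(A_,(g[:,:2]**2).sum(1),rcond=None)[0]; print('pan',x[:2],np.sqrt(x[2]+x[:2]@x[:2]),len(g))
q=cloud('s3').reshape(-1,3); g=q[(abs(q[:,2]-.112)<.005)&(abs(np.linalg.norm(q[:,:2]-pan,axis=1)-.053)<.008)]
A_=np.c_[2*g[:,:2],np.ones(len(g))]; x=np.linalg.lstsq(A_,(g[:,:2]**2).sum(1),rcond=None)[0]; print('pan',x[:2],np.sqrt(x[2]+x[:2]@x[:2]),len(g))
E
```

```text
t3 617 len max 0.2526683461475756
0.1 39 [0.0022 0.0046 0.0997] [0.01  0.006 0.019]
0.15 29 [0.0022 0.0043 0.1486] [0.01  0.007 0.018]
0.2 87 [-0.0015  0.0011  0.2015] [0.051 0.006 0.02 ]
0.225 125 [-1.400e-03 -1.000e-04  2.247e-01] [0.051 0.007 0.02 ]
0.24 110 [-0.0003  0.0017  0.2389] [0.045 0.007 0.019]
s3 1702 len max 0.2525910712138614
0.1 98 [-0.0009  0.003   0.0997] [0.01  0.008 0.02 ]
0.15 84 [-0.0008  0.0026  0.1499] [0.01 0.01 0.02]
0.2 309 [ 0.0016 -0.0007  0.2007] [0.052 0.009 0.02 ]
0.225 339 [ 0.0013 -0.0016  0.2246] [0.052 0.009 0.02 ]
0.24 271 [0.0013 0.0003 0.2385] [0.045 0.008 0.02 ]
pan [ 0.39905544 -0.38466311] 0.05453387436518858 293
pan [ 0.39768901 -0.38363561] 0.054465602202642 567
```

Request:
send_rows(
  plan=[
    [[0,-0.46,0.66],[0,0,0]],
    [[0,-0.46,0.66],[0,0,0]],
    [[0,-0.46,0.66],[0,0,0]],
    [[0,-0.46,0.66],[0,0,0]],
    [[0,-0.46,0.66],[0,0,0]],
    [[0,-0.46,0.66],[0,0,0]],
    [[0,-0.46,0.66],[0,0,0]],
    [[0,-0.46,0.66],[0,0,0]],
    [[0,-0.46,0.66],[0,0,0]],
    [[0,-0.3,0.43],[0,0,0]],
  ],
)

```text
time: 14.15
tool_pos: [0.3121, -0.3028, 0.235]
tool_rot: [2.533, 0.006, 0.8]
contact_force: [0.1, 0.8, 0.1]
opening: 0.0102
grip_force: 20.0
```

Request:
send_rows(
  plan=[
    [[0,0,0],[0,0,0]],
    [[0,-0.05,0.07],[0,0,0]],
    [[0,-0.05,0.07],[0,0,0]],
    [[0,-0.05,0.07],[0,0,0]],
    [[0,0,0],[0,0,0]],
    [[0,0,0],[0,0,0]],
    [[0,0,0],[0,0,0]],
    [[0,0,0],[0,0,0]],
    [[0,0,0],[0,0,0]],
    [[0,0,0],[0,0,0]],
  ],
)

```text
time: 15.4
tool_pos: [0.3121, -0.303, 0.2294]
tool_rot: [2.532, 0.006, 0.8]
contact_force: [0.0, 0.3, -0.4]
opening: 0.0105
grip_force: 20.0
```

Request:
send_rows(
  plan=[
    [[0,-0.05,0.07],[0,0,0]],
    [[0,-0.05,0.07],[0,0,0]],
    [[0,-0.05,0.07],[0,0,0]],
    [[0,0,0],[0,0,0]],
    [[0,0,0],[0,0,0]],
    [[0,0,0],[0,0,0]],
    [[0,0,0],[0,0,0]],
    [[0,0,0],[0,0,0]],
    [[0,0,0],[0,0,0]],
    [[0,0,0],[0,0,0]],
  ],
)

```text
time: 16.65
tool_pos: [0.3121, -0.303, 0.223]
tool_rot: [2.532, 0.006, 0.8]
contact_force: [0.2, 0.5, -1.0]
opening: 0.0104
grip_force: 20.0
```

```bash
python3 - <<'E'
from h import *
a,_=snap('scene','s4'); b,_=snap('top','t4')
cv2.imwrite('pics/m4.png',np.hstack([cv2.resize(a[220:420,130:330],(400,400)),cv2.resize(b[180:330,280:430],(400,400))]))
s=robot.observe(); A=R.from_euler('xyz',s['tool_rot']); print('tip',s['tool_pos']+A.apply([0,0,.253]),s['contact_force'])
E
```

```text
tip [ 0.41517114 -0.40488178  0.01566291] [-0.60848275  0.09971018 -0.36850108]
```

View pics/m4.png

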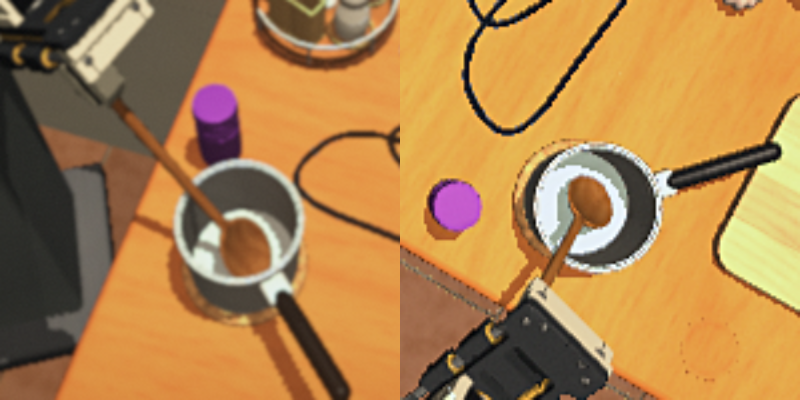

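The spoon bowl sits in the pan on the floor (245,245 left; 590,200 right), with the handle close to the near rim. I'll release it.

Request:
send_rows(
  plan=[
    [[0,0,0],[0,0,0]],
    [[0,0,0],[0,0,0]],
    [[0,0,0],[0,0,0]],
    [[0,0,0],[0,0,0]],
    [[0,0,0],[0,0,0]],
    [[0,0,0],[0,0,0]],
    [[0,0,0],[0,0,0]],
    [[0,0,0],[0,0,0]],
    [[0,0,-0.3],[0,0,0]],
    [[0,0,-0.5],[0,0,0]],
  ],
  gripper=0.2,
)

```text
time: 18.0
tool_pos: [0.3037, -0.2945, 0.2395]
tool_rot: [2.532, 0.006, 0.801]
contact_force: [-0.7, 0.5, -0.6]
opening: 0.0552
grip_force: 0.0
```

```bash
python3 - <<'E'
from h import *
a,_=snap('scene','s5'); b,_=snap('wrist','w5')
cv2.imwrite('pics/m5.png',np.hstack([cv2.resize(a[170:420,80:330],(400,400)),cv2.resize(b,(400,400))]))
to([0.25,-.25,.4])
E
```

```text
shift rows [-0.25  1.37 -6.82] pos [ 0.3039 -0.295   0.2407] rpy deg [144.9   0.4  45.9] q [-1.09 -0.17  2.23  0.36  0.51 -0.58]
```

View pics/m5.png

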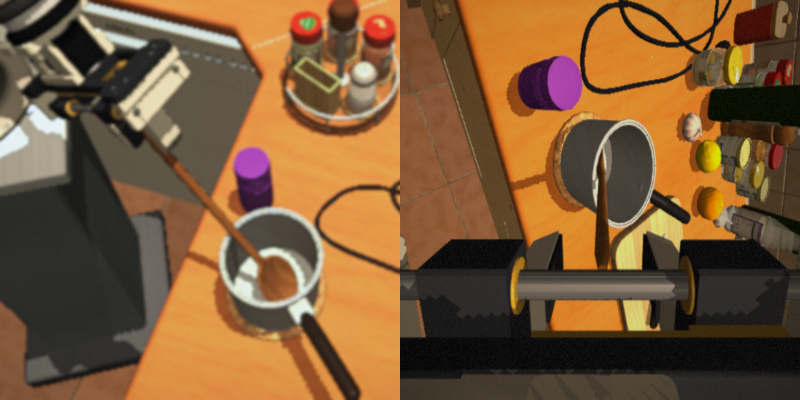

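The spoon rests on the pan's near rim with its bowl inside (275,275), clear of both fingers. I'll retract along the handle and then go up.

Request:
send_rows(
  plan=[
    [[0,0,-0.6],[0,0,0]],
    [[0,0,-0.7],[0,0,0]],
    [[0,0,-0.7],[0,0,0]],
    [[0,0,-0.7],[0,0,0]],
    [[0,0.1,-0.7],[0,0,0]],
    [[0,0.46,-0.66],[0,0,0]],
    [[0,0.46,-0.66],[0,0,0]],
    [[0,0.46,-0.66],[0,0,0]],
    [[0,0.46,-0.66],[0,0,0]],
    [[0,0.46,-0.66],[0,0,0]],
  ],
)

```text
time: 19.35
tool_pos: [0.2711, -0.2615, 0.4117]
tool_rot: [2.531, 0.007, 0.8]
contact_force: [-0.4, 0.2, 0.2]
opening: 0.0549
grip_force: 0.0
```

```bash
python3 - <<'E'
from h import *
psi=np.deg2rad(46); to([.55,-.1055,.25],R.from_euler('xyz',[np.pi,0,psi]))
s=cloud('s5').reshape(-1,3)
E
```

```text
shift rows [12.29 -0.66  7.33] pos [ 0.2711 -0.2615  0.4117] rpy deg [145.    0.4  45.9] q [-1.16 -0.41  1.9   0.24  1.09 -0.44]
turn [ 0.388  0.004 -0.   ]
```

Request:
send_rows(
  plan=[
    [[0,0,0],[0.078,0,0]],
    [[0,0,0],[0.078,0,0]],
    [[0,0,0],[0.078,0,0]],
    [[0,0,0],[0.078,0,0]],
    [[0,0,0],[0.076,0.004,0]],
    [[0.8,0.24,0],[0,0,0]],
    [[0.8,0.24,0],[0,0,0]],
    [[0.8,0.24,0],[0,0,0]],
    [[0.8,0.24,0],[0,0,0]],
    [[0.8,0.24,0],[0,0,0]],
  ],
)

```text
time: 20.6
tool_pos: [0.363, -0.2103, 0.4108]
tool_rot: [3.141, 0.0, 0.801]
contact_force: [-0.1, -0.1, -0.2]
opening: 0.0548
grip_force: 0.0
```

Request:
send_rows(
  plan=[
    [[0.8,0.24,0.3],[0,0,0]],
    [[0.8,0.24,0.3],[0,0,0]],
    [[0.8,0.24,0.6],[0,0,0]],
    [[0.8,0.24,0.7],[0,0,0]],
    [[0.8,0.24,0.7],[0,0,0]],
    [[0.8,0.24,0.7],[0,0,0]],
    [[0.8,0.24,0.7],[0,0,0]],
    [[0.8,0.24,0.7],[0,0,0]],
    [[0.8,0.24,0.7],[0,0,0]],
    [[0.8,0.24,0.7],[0,0,0]],
  ],
)

```text
time: 21.85
tool_pos: [0.5458, -0.1082, 0.2573]
tool_rot: [3.141, 0.0, 0.801]
contact_force: [0.2, -0.6, 0.4]
opening: 0.055
grip_force: 0.0
```

```bash
python3 - <<'E'
from h import *
a,_=snap('wrist','w6'); b,_=snap('scene','s6')
cv2.imwrite('pics/m6.png',np.hstack([cv2.resize(b[100:420,150:350],(250,400)),cv2.resize(a,(533,400))]))
to([.55,-.1055,.15],R.from_euler('xyz',[np.pi,0,np.deg2rad(46)]))
w=cloud('w6').reshape(-1,3); k=w[(abs(w[:,2]-.186)<.004)&(np.linalg.norm(w[:,:2]-[.55,-.1055],axis=1)<.03)]; print(len(k), k.mean(0),(k.max(0)+k.min(0))/2,np.ptp(k,axis=0))
for n in('w6','s6'):
    w=cloud(n); im=np.load(n+'.npz')['im']
    # jar caps
    q=w.reshape(-1,3); q=q[(abs(q[:,2]-.126)<.003)&(np.linalg.norm(q[:,:2]-[.55,-.1055],axis=1)<.09)]
    a=np.rad2deg(np.arctan2(q[:,1]+.1055,q[:,0]-.55)); print(n,len(q),np.histogram(a,bins=np.arange(-180,181,12))[0])
E
```

```text
shift rows [0.19 0.1  4.22] pos [ 0.5453 -0.1074  0.2556] rpy deg [-1.798e+02  1.000e-01  4.600e+01] q [-0.33  0.38  1.38  0.    1.38  0.44]
turn [-0.002  0.001 -0.   ]
1619 [ 0.55148001 -0.10525728  0.18493053] [ 0.55105494 -0.10568819  0.18500572] [0.03277099 0.03298392 0.006006  ]
w6 6332 [  0   0   0   0   0   0   0   0   0   0   0   0   0 335 666 695 475  11
   0 412 695 682 418   2   0 364 589 579 391  18]
s6 554 [ 1  0  0  0  1  0  0  1  1  0  1  1  0 47 70 73 56  6  0 12 15 14 10  3
  1 40 70 72 55  4]
```

View pics/m6.png

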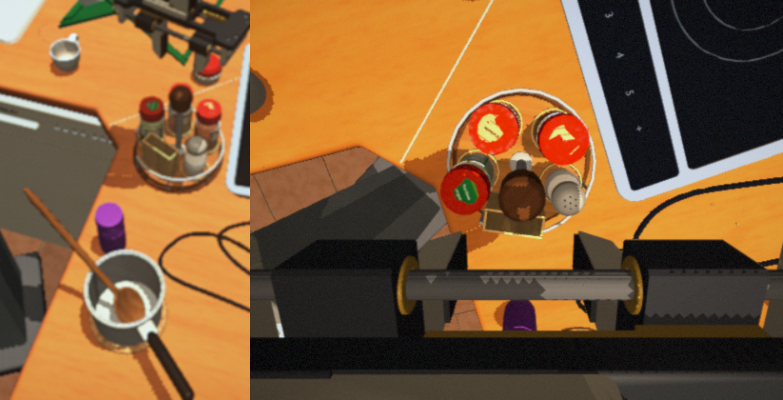

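The spoon is settled in the pan (bowl at 128,305), and the wrist view shows the knob at (523,195), central between the fingers. I'll centre on it, descend and grip.

Request:
send_rows(
  plan=[
    [[0.2,0.12,0.4],[0,0,0]],
    [[0,0,0.6],[0,0,0]],
    [[0,0,0.6],[0,0,0]],
    [[0,0,0.6],[0,0,0]],
    [[0,0,0.6],[0,0,0]],
    [[0,0,0.6],[0,0,0]],
    [[0,0,0.5],[0,0,0]],
    [[0,0,0.3],[0,0,0]],
    [[0,0,0],[0,0,0]],
    [[0,0,0],[0,0,0]],
  ],
)

```text
time: 23.2
tool_pos: [0.5506, -0.1076, 0.154]
tool_rot: [3.14, -0.0, 0.801]
contact_force: [0.4, 0.6, -0.5]
opening: 0.0551
grip_force: 0.0
```

Request:
send_rows(
  plan=[
    [[0,0,0],[0,0,0]],
    [[0,0,0],[0,0,0]],
    [[0,0,0],[0,0,0]],
    [[0,0,0],[0,0,0]],
    [[0,0,0],[0,0,0]],
    [[0,0,0],[0,0,0]],
    [[0,0,0],[0,0,0]],
    [[0,0,0],[0,0,0]],
    [[0,0,0],[0,0,0]],
    [[0,0,0],[0,0,0]],
  ],
  gripper=-1,
  force=30,
)

```text
time: 24.45
tool_pos: [0.5494, -0.1066, 0.1538]
tool_rot: [-3.14, 0.0, 0.801]
contact_force: [-2.7, 3.3, 3.0]
opening: 0.0356
grip_force: 30.0
```

```bash
python3 - <<'E'
from h import *
snap('top','t7'); to([.551,-.1055,.151]); print(robot.observe()['torque'])
C=np.array([.55,-.1055])
for n in('w6','t7'):
    q=cloud(n).reshape(-1,3); g=q[(abs(np.linalg.norm(q[:,:2]-C,axis=1)-.083)<.006)&(abs(q[:,2]-.043)<.006)]
    a=np.sort(np.rad2deg(np.arctan2(*(g[:,:2]-C).T[::-1]))%360); d=np.diff(np.r_[a,a[0]+360]); i=np.argsort(-d)[:4]; print(n,[(a[j].round(1),d[j].round(1)) for j in i])
E
```

```text
shift rows [0.07 0.02 0.11] pos [ 0.5494 -0.1066  0.1538] rpy deg [-179.9    0.    45.9] q [-0.33  0.47  1.53  0.    1.14  0.44]
[ 0.59897529  0.85445014 -0.05112162]
w6 [(np.float64(139.7), np.float64(49.4)), (np.float64(193.2), np.float64(25.9)), (np.float64(222.1), np.float64(23.2)), (np.float64(272.2), np.float64(17.9))]
t7 [(np.float64(309.8), np.float64(191.2)), (np.float64(143.6), np.float64(46.0)), (np.float64(231.8), np.float64(2.5)), (np.float64(265.4), np.float64(2.1))]
```

Request:
send_rows(
  plan=[
    [[0,0,0],[0,0,0.03]],
    [[0,0,0],[0,0,0.05]],
    [[0,0,0],[0,0,0.07]],
    [[0,0,0],[0,0,0.07]],
    [[0,0,0],[0,0,0.07]],
    [[0,0,0],[0,0,0.07]],
    [[0,0,0],[0,0,0.07]],
    [[0,0,0],[0,0,0.07]],
    [[0,0,0],[0,0,0.07]],
    [[0,0,0],[0,0,0.07]],
  ],
)

```text
time: 25.75
tool_pos: [0.5489, -0.105, 0.1538]
tool_rot: [-3.139, 0.003, -0.208]
contact_force: [-4.9, 10.9, 6.3]
opening: 0.0353
grip_force: 30.0
```

Request:
send_rows(
  plan=[
    [[0,0,0],[0,0,0.07]],
    [[0,0,0],[0,0,0.07]],
    [[0,0,0],[0,0,0.07]],
    [[0,0,0],[0,0,0.07]],
    [[0,0,0],[0,0,0.07]],
    [[0,0,0],[0,0,0.07]],
    [[0,0,0],[0,0,0.07]],
    [[0,0,0],[0,0,0.07]],
    [[0,0,0],[0,0,0.05]],
    [[0,0,0],[0,0,0.03]],
  ],
)

```text
time: 27.0
tool_pos: [0.55, -0.1038, 0.1538]
tool_rot: [-3.14, 0.005, -1.211]
contact_force: [-1.7, 14.8, 3.7]
opening: 0.0355
grip_force: 30.0
```

```bash
python3 - <<'E'
from h import *
a,_=snap('top','t8'); b,_=snap('scene','s8'); w,_=snap('wrist','w8'); to([.55,-.1055,.154]); print(robot.observe()['contact_force'])
g=lambda i:cv2.resize(i,(390,290),interpolation=cv2.INTER_CUBIC)
cv2.imwrite('pics/m8.png',np.vstack([np.hstack([g(a[140:250,170:318]),g(b[140:260,220:380])]),np.hstack([g(w),g(b)])]))
C=np.array([.55,-.1055])
for n in('t8','s8','w8'):
    q=cloud(n).reshape(-1,3)
    r=np.linalg.norm(q[:,:2]-C,axis=1)
    c=q[(abs(q[:,2]-.1255)<.003)&(r<.085)&(r>.025)]; an=np.rad2deg(np.arctan2(*(c[:,:2]-C).T[::-1]))%360
    print(n,np.histogram(an,bins=np.arange(0,361,12))[0])
    k=q[(q[:,2]>.085)&(q[:,2]<.112)&(np.linalg.norm(q[:,:2]-C-.053*np.array([np.cos(2.95),np.sin(2.95)]),axis=1)<.028)]; print(' salt pts',len(k), (k.max(0)+k.min(0))/2 if len(k) else '', k.mean(0) if len(k) else '')
    h=q[(abs(r-.083)<.006)&(abs(q[:,2]-.043)<.006)]
    a=np.sort(np.rad2deg(np.arctan2(*(h[:,:2]-C).T[::-1]))%360); d=np.diff(np.r_[a,a[0]+360]); i=np.argsort(-d)[:4]; print(n,[(a[j].round(1),d[j].round(1)) for j in i])
E
```

```text
shift rows [ 0.06  0.02 -0.01] pos [ 0.55   -0.1038  0.1538] rpy deg [-179.9    0.3  -69.3] q [-0.33  0.47  1.53  0.01  1.14  2.45]
[-1.14407211 14.25721831  4.69805292]
t8 [ 0  0  0  0  0  0  0  0  0  0  0  0  0  0  0  0  0  0  0 34 58 59 19  0
  0  1  0  0  0  0]
 salt pts 11 [ 0.50143458 -0.11229596  0.10272164] [ 0.50195862 -0.11254052  0.10284378]
t8 [(np.float64(317.9), np.float64(127.8)), (np.float64(141.1), np.float64(84.4)), (np.float64(107.1), np.float64(2.0)), (np.float64(287.0), np.float64(2.0))]
s8 [17 61 70 24  0  0  0  0  0  0  0  0  0  0  0  0  0  0 24 64 86 72 20  0
 23 64 79 62 23  0]
 salt pts 201 [ 0.49657295 -0.09352184  0.09879549] [ 0.49588774 -0.10460233  0.10209504]
s8 [(np.float64(6.5), np.float64(114.9)), (np.float64(148.4), np.float64(38.7)), (np.float64(126.1), np.float64(3.8)), (np.float64(134.1), np.float64(3.2))]
w8 [ 496 1192  322    0    0    0    0    0    0    0    0    0    0    0
    0    0    0    0  230 1226 1593 1450  484    0  363 1443 1701 1333
  281    0]
 salt pts 793 [ 0.50001542 -0.10977755  0.09739841] [ 0.50327754 -0.11245553  0.09983748]
w8 [(np.float64(24.7), np.float64(164.8)), (np.float64(211.0), np.float64(28.7)), (np.float64(239.7), np.float64(0.7)), (np.float64(210.3), np.float64(0.7))]
```

View pics/m8.png

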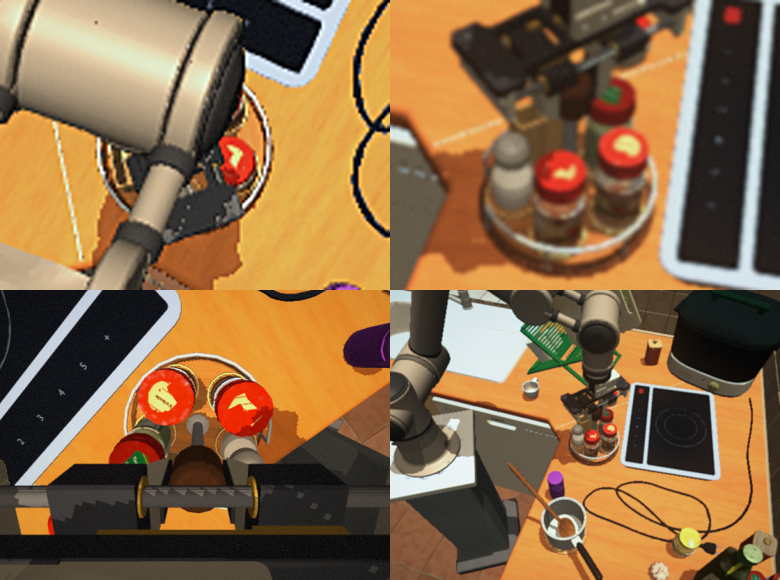

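The salt shaker is now at the gap (510,170 in the upper right panel), all jars are upright, and the spoon is still in the pan (565,525). I'll relieve the small side load and refine the angle.

Request:
send_rows(
  plan=[
    [[-0.04,-0.015,0],[0,0,0]],
    [[-0.04,-0.015,0],[0,0,0]],
    [[-0.03,-0.01,0],[0,0,0]],
    [[0,0,0],[0,0,0.015]],
    [[0,0,0],[0,0,0.015]],
    [[0,0,0],[0,0,0.01]],
    [[0,0,0],[0,0,0]],
    [[0,0,0],[0,0,0]],
    [[0,0,0],[0,0,0]],
    [[0,0,0],[0,0,0]],
  ],
)

```text
time: 28.4
tool_pos: [0.5501, -0.1037, 0.1538]
tool_rot: [-3.141, 0.001, -1.273]
contact_force: [-3.1, 5.8, 3.0]
opening: 0.0355
grip_force: 30.0
```

```bash
python3 - <<'E'
from h import *
from scipy.optimize import least_squares
snap('scene','s9'); snap('wrist','w9'); s=robot.observe(); print(s['time'],s['contact_force'],s['tool_pos'],np.rad2deg(s['tool_rot']))
for n in('s9','w9'):
    q=cloud(n).reshape(-1,3); J=[]
    C=np.array([.55,-.105])
    for a in (237+2,309+2,21+2):
        p=C+.053*np.array([np.cos(np.deg2rad(a)),np.sin(np.deg2rad(a))])
        g=q[(abs(q[:,2]-.1255)<.003)&(np.linalg.norm(q[:,:2]-p,axis=1)<.03)]; J.append((g[:,:2].max(0)+g[:,:2].min(0))/2); print(len(g),J[-1].round(4),np.ptp(g,axis=0)[:2].round(3))
    J=np.array(J)
    for idx in ([0,1,2],[0,1]):
        k=72*np.array([1,2,3])[idx]; f=lambda p:(np.c_[p[0]+.053*np.cos(np.deg2rad(p[2]+k)),p[1]+.053*np.sin(np.deg2rad(p[2]+k))]-J[idx]).ravel()
        r=least_squares(f,[.55,-.105,170]); print(n,r.x,(r.fun*1e3).round(1))
    h=q[(abs(np.linalg.norm(q[:,:2]-C,axis=1)-.083)<.006)&(abs(q[:,2]-.043)<.006)]
    a=np.sort(np.rad2deg(np.arctan2(*(h[:,:2]-C).T[::-1]))%360); d=np.diff(np.r_[a,a[0]+360]); i=np.argsort(-d)[:3]; print([(a[j].round(1),(a[j]+d[j]).round(1)) for j in i])
E
```

```text
28.5 [-2.3427499   6.4724112   3.24219259] [ 0.55014091 -0.10367747  0.15378842] [-1.79972334e+02  5.00642310e-02 -7.29476575e+01]
266 [ 0.5252 -0.1511] [0.043 0.046]
260 [ 0.5873 -0.1417] [0.043 0.043]
179 [ 0.5977 -0.0809] [0.043 0.043]
s9 [ 5.50123912e-01 -1.04084647e-01  1.70248768e+02] [ 0.3  0.1 -0.2 -0.4 -0.   0.2]
s9 [ 5.49823701e-01 -1.04001644e-01  1.70627359e+02] [ 0.3  0.  -0.3 -0. ]
[(np.float64(7.9), np.float64(118.0)), (np.float64(148.8), np.float64(187.8)), (np.float64(122.1), np.float64(137.0))]
4996 [ 0.5261 -0.1532] [0.043 0.044]
5116 [ 0.5877 -0.1439] [0.043 0.043]
1987 [ 0.5992 -0.0913] [0.041 0.027]
w9 [ 5.52023319e-01 -1.08079240e-01  1.67569483e+02] [-0.9 -0.6 -0.5 -3.8  1.4  4.4]
w9 [ 5.50493301e-01 -1.06171709e-01  1.70597480e+02] [-0. -0.  0.  0.]
[(np.float64(21.5), np.float64(189.7)), (np.float64(207.6), np.float64(236.4)), (np.float64(238.6), np.float64(239.2))]
```

Request:
send_rows(
  plan=[
    [[-0.03,0,0],[0,0,0]],
    [[-0.025,0,0],[0,0,0]],
    [[0,0,0],[0,0,0.008]],
    [[0,0,0],[0,0,0.008]],
    [[0,0,0],[0,0,0]],
    [[0,0,0],[0,0,0]],
    [[0,0,0],[0,0,0]],
    [[0,0,0],[0,0,0]],
    [[0,0,0],[0,0,0]],
    [[0,0,0],[0,0,0]],
  ],
  force=35,
)

```text
time: 29.75
tool_pos: [0.5501, -0.1036, 0.1538]
tool_rot: [-3.141, -0.001, -1.298]
contact_force: [0.4, -3.1, 3.9]
opening: 0.0354
grip_force: 35.0
```

```bash
python3 - <<'E'
from h import *
snap('scene','s10'); s=robot.observe(); print(s['contact_force'],np.rad2deg(s['tool_rot']),s['grip_force'],s['qvel'])
q=cloud('s10').reshape(-1,3)
C=np.array([.55,-.104])
for a in (240.5,312.5,24.5):
    p=C+.053*np.array([np.cos(np.deg2rad(a)),np.sin(np.deg2rad(a))]); g=q[(abs(q[:,2]-.1255)<.003)&(np.linalg.norm(q[:,:2]-p,axis=1)<.03)]; c=(g[:,:2].max(0)+g[:,:2].min(0))/2-C; print(np.rad2deg(np.arctan2(c[1],c[0]))%72+144)
# salt cap and spoon
p=C+.053*np.array([np.cos(2.95),np.sin(2.95)]); g=q[(q[:,2]>.095)&(q[:,2]<.113)&(np.linalg.norm(q[:,:2]-p,axis=1)<.03)]; print('salt top z',g[:,2].max())
h=q[(np.linalg.norm(q[:,:2]-[.35,-.34],axis=1)<.14)&(q[:,2]>.13)]; print('spoon pts',len(h),h[:,2].max())
print(robot.hand_in() if s['grip_force']>25 else 'no')
E
```

```text
[ 1.61464453 -4.0272037   4.62705261] [-1.79958747e+02 -8.18905118e-02 -7.43638386e+01] 34.99976098537445 [ 1.24516847e-03 -2.06180365e-03  1.58474005e-03 -1.03692500e-04
  9.68135904e-05  2.44597622e-03]
168.95566873004873
169.16428625166225
168.2322516937419
salt top z 0.11086871380587436
spoon pts 525 0.2607762575203515
the job is handed in; nothing more can be done
None
```

The job is handed in: the wooden spoon is bowl down in the saucepan, and the salt shaker measures within about 1° of the middle of the rail gap. The gripper is still holding the knob at 35 N.

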